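# Fold the wooden rule and put it in its case

## Robot

A 6-joint arm with a two-finger parallel gripper is mounted at the origin on the work surface. World frame = base frame: x ahead of the robot, y to its left, z up, the work surface at z = 0. Lengths are in m, angles in rad, forces in N, time in s.
With the tool pointing down it reaches from about 0.375 to 0.9 m from the base axis. Payload 3.1 kg.
Tool frame: the origin (TCP) lies at the very end of the fingers, on their centre line; the grasp point (between the pads) lies 19 mm behind it; x points along the fingers, z is the direction in which the jaws open and shut, and the axes are right-handed (so a half turn about x gives the same grasp; the last joint's range is limited). The gripper opens to 85 mm and grips with 20 to 120 N. Pads are 22 mm wide; open, the fingers measure 114 mm over their backs; the gripper's body (76 mm by 85 mm) begins 54 mm behind the grasp point. The pads swing forward as they close: fully open they stand 13 mm farther back than shut.
Start: joints at [1.133, 0.527, 1.433, -0, 1.181, -0.178], TCP at [0.16, 0.604, 0.231] pointing down, gripper open.
Joint ranges: [-3.08, 3.08], [-0.75, 2.2], [0.22, 2.44], [-1.43, 4.57], [0, 2.65], [-2.85, 2.85]. Speed limits (rad/s): [2.79, 2.79, 3.14, 3.14, 3.14, 3.14].

## Interface

Orientations are given as a unit quaternion [x, y, z, w].
In Python, from station import manip, viewer, job gives the robot as it stands.
- The arm moves only by the tool move_arm, never from a script. Its argument "deltas" is one flat list of numbers, 7 for each row, row after row: the finger opening in mm, from 0 to 85.4, then the shift along the tool's x, y, z in mm, then the turn, a rotation vector about the tool's x, y, z in degrees. In form: [jaw, tx, ty, tz, rx, ry, rz, jaw, tx, ty, tz, rx, ry, rz, ...]. A call has 1 to 10 rows; each row shifts and turns the commanded pose from where the row before left it, along the tool's axes as they then stand; what a row does not reach is not made up. A row lasts 1/10 s, in which the tool goes at most 50 mm and 8.59 degrees, less where a joint would pass 70% of its speed; a pose out of reach is approached as far as the arm can. A call is refused whole if a number of a shift passes 50 or a number of a turn 8.59, either way. A call with a gripper value outside its range is refused whole. The fingers move at their own pace and stop on an object; "force" is the grip in N (left out, the last holds). Time passes only in rows, so rows that do not move let the fingers close. It gives the time, the measured TCP pose, the force and the opening at its end, in the units of the state.
- manip.sense(): the state, without advancing time (a new reading comes with each control period).
- viewer.snapshot(name): name is "scene" or "top" or "wrist"; returns a dict with "image" (480x640x3 uint8, red, green, blue), "depth" (480x640 float32, m along the optical axis (not along the pixel's ray), 0 where there is no reading), "fovy" (degrees; the focal length in pixels is half the picture's height over the tangent of half this angle, whatever the lens; pixels are square), "cx", "cy" (the principal point, pixels), "R" (3x3) and "t" (3): a world point X has camera coordinates R X + t. Camera axes: x right, y down, z forward; pixel columns grow to the right and rows downward; lengths in m; the calibration is good to about 2 mm. The wrist camera is an equidistant fisheye: a pixel r from the principal point sees the ray r / f radians off the axis. A picture is of the moment at which its call begins.
- job.sign_off(): hands the job in, once; it reports no verdict.
The state is a dict: "t": time; "q": joint angles; "qd": joint speeds; "tau": joint torques, N m; "tcp_pos": TCP position; "tool_rot": TCP orientation; "force": force on the tool from outside, world axes, zero at the start; "ft_torque": the same for the moment, N m; "finger_gap": opening from 0.0 (shut) to 1.0 (fully open).
Only numpy, scipy, OpenCV 4.12 (cv2) and the standard library are available. Lean on these libraries where they do the work, as an engineer would, in place of code of your own. Each camera call takes 0.05 s, during which the arm holds its last target.

## Task

The wooden folding rule has been left lying open like a narrow V on the bench. Fold it completely shut, so that its two legs lie side by side, and then lay the shut rule flat on the floor of its long plywood case, between the case's walls, either way round, and let go of it.

Things in the scene. Friction and masses are not known exactly. Their poses are not given: they have to be found in the camera images.
- rule: Loose wooden folding rule, 0.13 kg, flat on the bench: two pale legs with tick marks and brass tips, each 14 mm wide, 20 high, tip 170 mm from the upright pivot in a round brass knuckle (radius 14). Shut: a bar 184 x 28 x 20. Frame of leg one, x from knuckle to tip, z up, leg fills y -14 to 0; leg two lies at +y. Origin: underside, mid-length of the shut bar; pivot axis at x -78, y 0.
- rule_leg (a joint): Angle in rad of the rule's second leg from the first about the pivot: 0 is shut (leg two fills y 0 to 14 mm), positive swung to +y; starts at 0.26 to 0.36. Slight friction (0.02 N m): it stays where left. Squeezing both legs between the fingers at mid-length (84 mm from the pivot, 50 to 60 mm over both legs) folds it shut.
- case: The rule's case, fixed: long shallow open plywood tray (not the small square one), 240 x 76 mm outside, 224 (its x) by 60 (its y) inside, floor 6 mm above the bench, walls 8 thick, tops 20 above the bench. Too narrow for the open rule. The long walls are cut away over the middle 100 mm, so fingers reach the floor beside the rule. Origin: centre of underside, z up.

How it is judged:
On the way:
1. the rule is folded shut (within 0.1 rad) outside its case (value of joint rule_leg below 0.1 rad and horizontal distance between rule and case above 0.05 m), for 0.2 s.
At the end, for the whole second after the job is handed in: The rule is shut (within 0.1 rad), lies flat (tilt under 0.1 rad) on the case's floor (underside less than 10 mm above the case's underside), its middle within 26 mm of the case's middle along and 22 mm across, its length within 0.25 rad of the case's length either way round, and is at rest (value of joint rule_leg below 0.1 rad and x of rule in the frame of case between -0.026 and 0.026 m and y of rule in the frame of case between -0.022 and 0.022 m and z of rule in the frame of case below 0.01 m and angle between rule's own z axis and vertical below 0.1 rad and angle between the x axis of rule and the x axis of case, either way round below 0.25 rad and linear speed of rule below 0.02 m/s); the robot touches nothing.
It also fails if it takes over 35 s, if anything falls off the work surface, if the arm or the gripper's body presses on something with over 40 N, if the wrist force passes 120 N, or if a joint passes its speed limit or range.

## Working session

There is one attempt and no reset: what is moved stays moved. The work goes in short steps, Python scripts to look and compute and a tool call to move; the robot and the scene stay as the last step left them, time stands still between calls to the robot, and variables do not carry over. Pictures are saved under pics/ and viewed, and the job is handed in when it is done.

Besides the shell and the picture viewer there is one more tool, called after "Emit:" as name(argument=value, ...), one argument or row to a line, values as JSON. move_arm: Moves the arm, as the interface text tells. Its arguments: {"type":"object","properties":{"deltas":{"type":"array"},"force":{"type":"number"}},"required":["deltas"]}

```bash
mkdir -p pics; python3 - <<'E'
from station import manip, viewer, job
import cv2,pickle
s=manip.sense();print(s)
for n in ["scene","top","wrist"]:
    d=viewer.snapshot(n);cv2.imwrite(f"pics/{n}0.png",d["image"][:,:,::-1]);pickle.dump(d,open(f"{n}0.pkl","wb"))
    print(n,d["fovy"],d["cx"],d["cy"],d["R"],d["t"])
E
```

```text
{'t': 0.0, 'q': array([ 1.13349167e+00,  5.28468708e-01,  1.43391275e+00, -9.83236363e-06,
        1.18140854e+00, -1.78494481e-01]), 'qd': array([-0.00077954,  0.00014858, -0.00129459,  0.00115139,  0.00023303,
       -0.00069207]), 'tau': array([ 5.10719565e-04, -4.42349374e+01, -1.78026938e+01, -3.11799758e-04,
        8.32880556e-03, -1.52865283e-05]), 'tcp_pos': array([0.15961545, 0.60352489, 0.23032875]), 'tool_rot': array([-0.43165797,  0.56102889,  0.43093822,  0.55965188]), 'force': array([ 0.41512021, -0.57125776,  0.28475347]), 'ft_torque': array([-0.01295418,  0.02492046, -0.00591047]), 'finger_gap': 1.0040560975151067}
scene 57.06498154586532 319.8112545088712 252.07590089592313 [[ 0.80519657  0.59258216 -0.02246922]
 [ 0.32681473 -0.47505284 -0.81701709]
 [-0.49482382  0.65051609 -0.5761755 ]] [-0.43793378 -0.13104873  0.92925141]
top 53.52271519761497 320.9014859796687 235.524773945055 [[ 0.06342518 -0.99797224  0.00535365]
 [-0.96888607 -0.06286086 -0.23939152]
 [ 0.23924263  0.00999637 -0.97090836]] [-0.00997091  0.5221727   0.60369565]
wrist 65.70646984690485 320.24476961951734 244.78498821557667 [[ 0.25551274  0.96680465 -0.00141617]
 [ 0.91570678 -0.24153787  0.32115504]
 [ 0.31015213 -0.083356   -0.94702557]] [-0.62375958 -0.04285633  0.38000706]
```

View pics/top0.png

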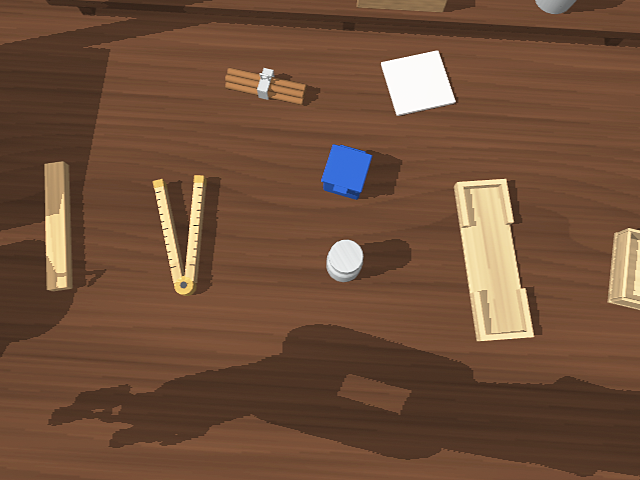

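View pics/scene0.png

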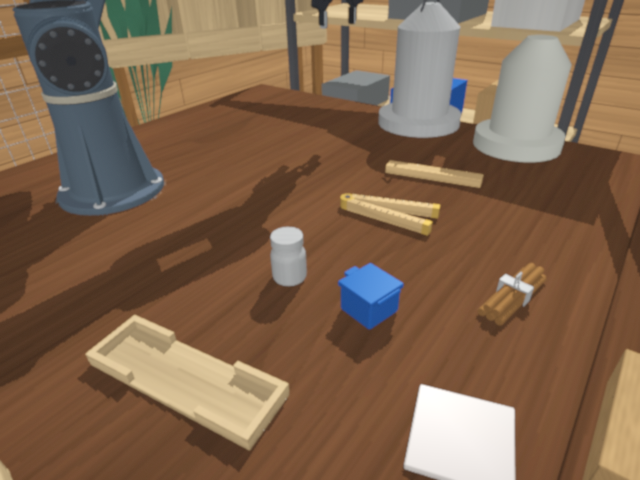

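View pics/wrist0.png

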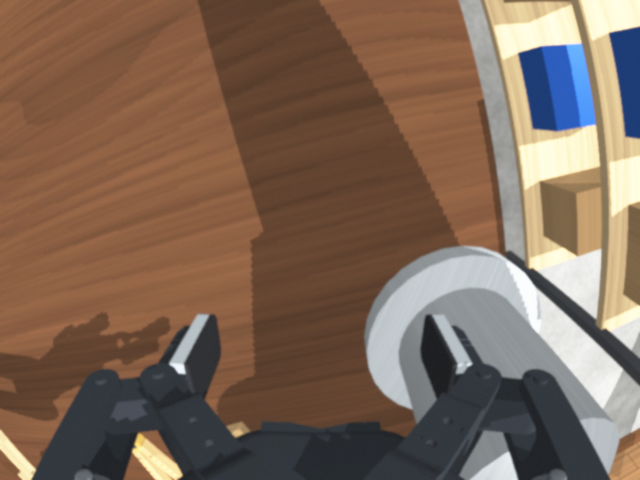

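The top view shows the rule with its knuckle near (183,285) and tips near (159,183) and (199,179). The case is at about (455–533, 180–340), and a wooden bar lies left of the rule at (58,225). Next I'll measure these.

```bash
cat > h.py <<'E'
import numpy as np,pickle,cv2
def ray(d,u,v,z):
    f=240/np.tan(np.radians(d["fovy"]/2));R=np.array(d["R"]);t=np.array(d["t"])
    c=-R.T@t; w=R.T@np.array([(u-d["cx"])/f,(v-d["cy"])/f,1.]); return c+w*(z-c[2])/w[2]
def pts3(d):
    f=240/np.tan(np.radians(d["fovy"]/2));R=np.array(d["R"]);t=np.array(d["t"])
    v,u=np.mgrid[:480,:640];D=d["depth"]
    P=np.stack([(u-d["cx"])/f*D,(v-d["cy"])/f*D,D],-1)-t
    return P@R
E
python3 - <<'E'
from h import *
d=pickle.load(open("top0.pkl","rb"))
P=pts3(d);print("Pz bench",P[300,250])
hsv=cv2.cvtColor(d["image"],cv2.COLOR_RGB2HSV)
m=((hsv[...,2]>150)&(P[...,2]>0.01)&(P[...,2]<0.035)).astype(np.uint8)
n,l,st,c=cv2.connectedComponentsWithStats(m)
for i in range(1,n):
    if st[i,4]>80:
        q=P[l==i];print(i,st[i],c[i].round(),q.mean(0).round(4),q[:,2].min().round(3),np.percentile(q[:,2],[50,95]).round(4))
for n_,u,v in [("knuckle",183.5,285),("tipL",159,184),("tipR",199,179)]: print(n_,ray(d,u,v,0.02).round(4),P[int(v),int(u)].round(4))
for n_,u,v in [("A",455,182),("B",506,179.5),("C",533.5,336),("D",478,340)]: print(n_,ray(d,u,v,0.02).round(4))
cv2.imwrite("pics/rz.png",cv2.resize(d["image"][160:310,130:230,::-1],None,fx=4,fy=4,interpolation=cv2.INTER_NEAREST))
cv2.imwrite("pics/cz.png",cv2.resize(d["image"][165:355,440:550,::-1],None,fx=3,fy=3,interpolation=cv2.INTER_NEAREST))
# obstacles
for nm,b in [("bar",(150,300,30,80)),("cyl",(230,290,320,370)),("blue",(135,205,315,380))]:
    a=P[b[0]:b[1],b[2]:b[3]].reshape(-1,3);a=a[a[:,2]>0.008];print(nm,a.min(0).round(3),a.max(0).round(3))
E
```

```text
Pz bench [0.43163094 0.12275539 0.00289898]
33 [225  68  45  29 701] [247.  81.] [0.782  0.1597 0.0206] 0.01 [0.0219 0.0269]
70 [274  80  31  10 155] [290.  84.] [0.7804 0.0895 0.0219] 0.018 [0.0219 0.0244]
82 [271  85  32  12 177] [287.  91.] [0.7687 0.0946 0.0218] 0.017 [0.0219 0.0244]
100 [275  93  27  10 105] [288.  97.] [0.7622 0.092  0.012 ] 0.01 [0.012  0.0138]
154 [  45  161   22  129 2505] [ 55. 226.] [0.5227 0.4236 0.0185] 0.014 [0.0185 0.0204]
155 [ 152  175   52  120 2207] [181. 234.] [0.5216 0.2332 0.0204] 0.013 [0.0204 0.0225]
156 [455 179  58  49 876] [483. 198.] [ 0.608  -0.2202  0.0192] 0.01 [0.02   0.0222]
168 [611 228  29  81 952] [622. 268.] [ 0.5113 -0.4195  0.0241] 0.01 [0.0245 0.0346]
179 [ 471  288   62   53 1029] [503. 319.] [ 0.4264 -0.2446  0.0194] 0.01 [0.0202 0.0224]
knuckle [0.4454 0.2189 0.02  ] [0.445  0.2186 0.0234]
tipL [0.5976 0.2769 0.02  ] [0.5976 0.277  0.0199]
tipR [0.6097 0.2168 0.02  ] [0.609  0.2163 0.0219]
A [ 0.6306 -0.1769  0.02  ]
B [ 0.6399 -0.2556  0.02  ]
C [ 0.4049 -0.2878  0.02  ]
D [ 0.3943 -0.2086  0.02  ]
bar [0.362 0.017 0.008] [0.627 0.46  0.711]
cyl [ 0.362 -0.036  0.008] [0.515 0.017 0.711]
blue [ 0.362 -0.043  0.008] [0.669 0.029 0.711]
```

View pics/rz.png

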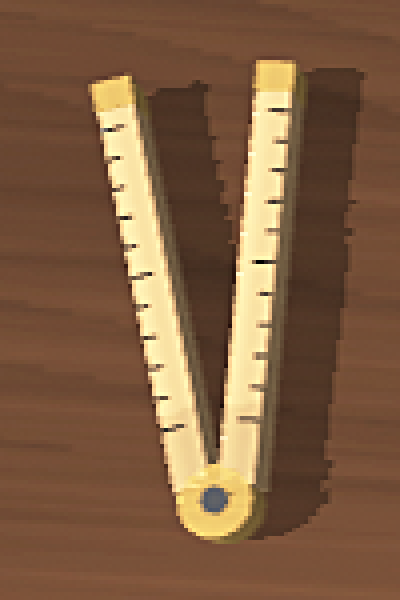

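View pics/cz.png

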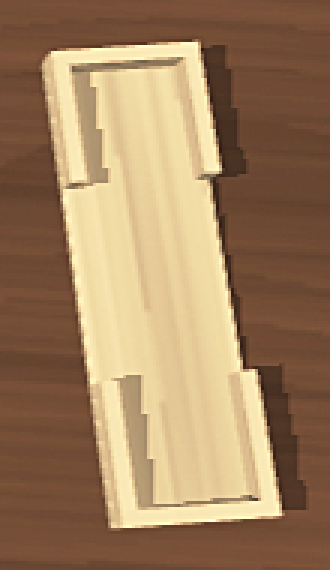

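```bash
cat >> h.py <<'E'
from scipy.spatial.transform import Rotation as Ro
def plan(pos,jawyaw):
    from station import manip
    s=manip.sense();r=Ro.from_quat(s["tool_rot"]);M=r.as_matrix();p=np.array(s["tcp_pos"])
    print("t",round(s["t"],2),"tcp",p.round(4),"gap",round(s["finger_gap"]*85.4,1),"F",np.round(s["force"],1));print("tool axes\n",M.round(3))
    best=None
    for k in (0,180):
        a=np.radians(jawyaw+k);z=np.array([np.cos(a),np.sin(a),0]);x=np.array([0,0,-1.]);T=np.stack([x,np.cross(z,x),z],1)
        rv=(r.inv()*Ro.from_matrix(T)).as_rotvec(degrees=True)
        if best is None or np.linalg.norm(rv)<np.linalg.norm(best[0]): best=(rv,T)
    d=np.array(pos)-p
    print("rot deg (tool)",best[0].round(2),"shift in present axes mm",(M.T@d*1e3).round(1),"in final axes",(best[1].T@d*1e3).round(1),"q6",round(s["q"][5],2))
E
python3 - <<'E'
from h import *
d=pickle.load(open("scene0.pkl","rb"));P=pts3(d)
for n,b in [("bottle1",(5,125,385,455)),("bottle2",(40,150,485,560)),("cyl",(230,280,272,305))]:
    a=P[b[0]:b[1],b[2]:b[3]].reshape(-1,3);print(n,np.percentile(a,[5,50,95],axis=0).round(3).tolist())
t=pickle.load(open("top0.pkl","rb"))
k=ray(t,183.5,285,.02);L=ray(t,157.5,180,.02);R=ray(t,198.75,175,.02)
m=(L+R)/2;b=m-k;y=np.degrees(np.arctan2(b[1],b[0]));print(k,L,R,"yaw",y,np.linalg.norm(L-R))
b/=np.linalg.norm(b);g=k+.084*b;print("grasp",g)
plan([g[0],g[1],.1],y+90)
E
```

```text
bottle1 [[-0.638, 0.643, -0.166], [0.365, 0.669, 0.151], [0.425, 2.414, 0.266]]
bottle2 [[0.027, 0.617, -0.176], [0.623, 0.647, 0.103], [0.689, 2.421, 0.223]]
cyl [[0.478, -0.038, 0.009], [0.507, -0.025, 0.049], [0.52, 0.002, 0.075]]
[0.44543664 0.21891707 0.02      ] [0.60391298 0.28018188 0.02      ] [0.61618236 0.21802007 0.02      ] yaw 10.390614162128962 0.06336109317967364
grasp [0.52805913 0.23406714 0.02      ]
t 0.15 tcp [0.1597 0.6037 0.2306] gap 85.3 F [-0.5  0.2 -0.3]
tool axes
 [[-0.001 -0.967  0.256]
 [-0.002  0.256  0.967]
 [-1.     0.    -0.002]]
rot deg (tool) [-25.22  -0.09  -0.04] shift in present axes mm [ 130.9 -450.7 -262.8] in final axes [ 130.6 -295.7 -430. ] q6 -0.18
```

Emit:
move_arm(
  deltas=[85,0,0,0,-8.4,0,0,85,0,0,0,-8.4,0,0,85,0,0,0,-8.4,0,0,85,9,-27,-39,0,0,0,85,9,-27,-39,0,0,0,85,9,-27,-39,0,0,0,85,9,-27,-39,0,0,0,85,9,-27,-39,0,0,0,85,9,-27,-39,0,0,0,85,9,-27,-39,0,0,0],
  force=30,
)

```text
t: 1.15
tcp_pos: [0.396, 0.3682, 0.1679]
tool_rot: [-0.543, 0.453, 0.543, 0.453]
force: [-1.1, 0.5, 0.2]
finger_gap: 0.993
```

```bash
python3 -c "
from h import *
plan([.528,.234,.1],100.4)"
```

```text
t 1.15 tcp [0.396  0.3682 0.1679] gap 84.8 F [-1.1  0.5  0.2]
tool axes
 [[-0.    -0.984 -0.18 ]
 [-0.    -0.18   0.984]
 [-1.     0.     0.   ]]
rot deg (tool) [-0.02  0.   -0.  ] shift in present axes mm [  67.9 -105.7 -155.8] in final axes [  67.9 -105.6 -155.8] q6 -1.21
```

Emit:
move_arm(
  deltas=[85,12,-26.5,-39,0,0,0,85,12,-26.5,-39,0,0,0,85,12,-26.5,-39,0,0,0,85,12,-26.5,-39,0,0,0,85,0,0,0,0,0,0],
)

```text
t: 1.65
tcp_pos: [0.5318, 0.2309, 0.1188]
tool_rot: [0.542, -0.454, -0.541, -0.455]
force: [0.1, -0.2, 1.3]
finger_gap: 0.995
```

```bash
python3 -c "
from h import *
from station import viewer
plan([.528,.234,.006],100.4)
for n in ['wrist','top']:
    d=viewer.snapshot(n);cv2.imwrite('pics/%s1.png'%n,d['image'][:,:,::-1])"
```

```text
t 1.65 tcp [0.5318 0.2309 0.1188] gap 85.0 F [ 0.1 -0.2  1.3]
tool axes
 [[ 0.002 -0.985 -0.174]
 [-0.001 -0.174  0.985]
 [-1.    -0.002 -0.001]]
rot deg (tool) [-0.4  -0.08  0.1 ] shift in present axes mm [112.8   3.4   3.8] in final axes [112.8   3.2   3.7] q6 -1.53
```

View pics/wrist1.png

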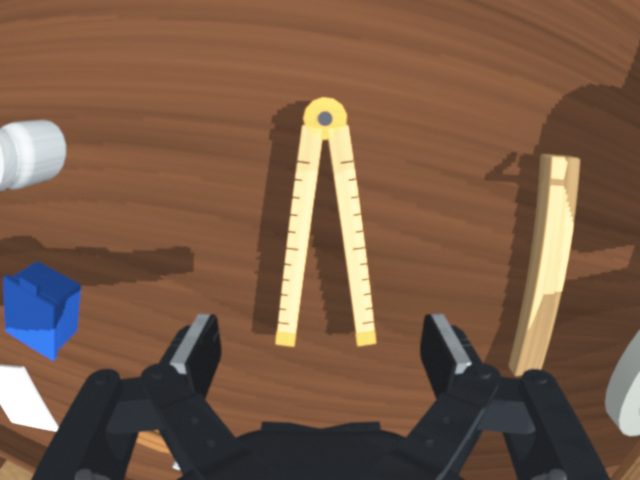

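The wrist view shows the rule centred between the fingers: knuckle at (325,118), tips at (286,340) and (366,340). I'll descend.

Emit:
move_arm(
  deltas=[85,35,0,0,0,0,0,85,35,0,0,0,0,0,85,30,0,0,0,0,0,85,5,0,0,0,0,0,85,0,0,0,0,0,0],
)

```text
t: 2.25
tcp_pos: [0.5258, 0.2363, 0.015]
tool_rot: [-0.543, 0.453, 0.544, 0.452]
force: [0.2, 0.1, 0.0]
finger_gap: 0.997
```

```bash
python3 -c "
from h import *
plan([.528,.234,.004],100.4)"
```

```text
t 2.25 tcp [0.5258 0.2363 0.015 ] gap 85.2 F [0.2 0.1 0. ]
tool axes
 [[-0.002 -0.983 -0.182]
 [-0.    -0.182  0.983]
 [-1.     0.002  0.   ]]
rot deg (tool) [ 0.08  0.   -0.13] shift in present axes mm [11.  -1.8 -2.7] in final axes [11.  -1.7 -2.7] q6 -1.53
```

Emit:
move_arm(
  deltas=[85,9,-2,-2,0,0,0,70,0,0,0,0,0,0,55,0,0,0,0,0,0,45,0,0,0,0,0,0,35,0,0,0,0,0,0,25,0,0,0,0,0,0,15,0,0,0,0,0,0,15,0,0,0,0,0,0],
  force=40,
)

```text
t: 3.05
tcp_pos: [0.5305, 0.2339, 0.0074]
tool_rot: [0.543, -0.452, -0.543, -0.453]
force: [-0.5, -0.6, 5.7]
finger_gap: 0.307
```

```bash
python3 -c "
from h import *
from station import viewer
plan([.528,.234,.004],100.4)
for n in ['wrist','top']:
    d=viewer.snapshot(n);cv2.imwrite('pics/%s2.png'%n,d['image'][:,:,::-1])"
```

```text
t 3.05 tcp [0.5305 0.2339 0.0074] gap 26.2 F [-0.5 -0.6  5.7]
tool axes
 [[ 0.002 -0.984 -0.18 ]
 [ 0.001 -0.18   0.984]
 [-1.    -0.002  0.   ]]
rot deg (tool) [-0.05  0.01  0.12] shift in present axes mm [3.4 2.4 0.5] in final axes [3.4 2.4 0.5] q6 -1.53
```

View pics/wrist2.png

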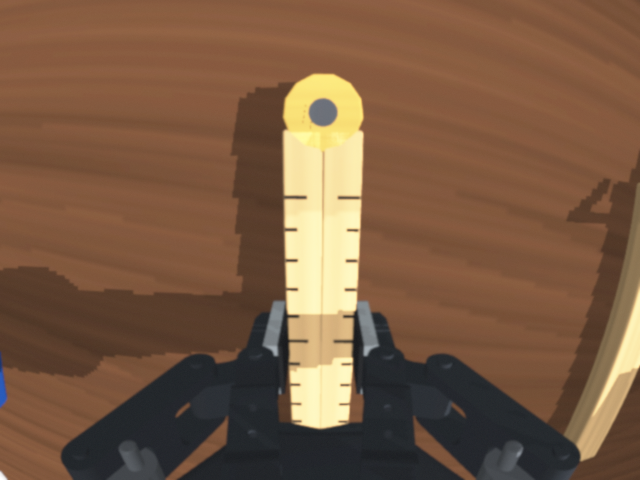

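The rule is shut between the pads: the legs touch along column 323 and the knuckle is at (323,112). I'll lift it and carry it over.

Emit:
move_arm(
  deltas=[15,-10,0,0,0,0,0,15,-30,0,0,0,0,0,15,-40,0,0,0,0,0,15,-40,0,0,0,0,0,15,-25,0,0,0,0,0,15,0,0,0,0,0,0],
)

```text
t: 3.75
tcp_pos: [0.5319, 0.2343, 0.1555]
tool_rot: [0.545, -0.45, -0.541, -0.455]
force: [0.6, 0.0, -1.1]
finger_gap: 0.308
```

```bash
python3 -c "
from h import *
from station import viewer
plan([.5235,-.2325,.14],97.7)
for n in ['wrist']:
    d=viewer.snapshot(n);cv2.imwrite('pics/%s3.png'%n,d['image'][:,:,::-1])"
```

```text
t 3.75 tcp [0.5319 0.2343 0.1555] gap 26.3 F [ 0.6  0.  -1.1]
tool axes
 [[ 0.008 -0.984 -0.18 ]
 [ 0.002 -0.18   0.984]
 [-1.    -0.008  0.   ]]
rot deg (tool) [2.68 0.03 0.48] shift in present axes mm [  14.5   92.5 -457.7] in final axes [  15.5   70.9 -461.5] q6 -1.53
```

View pics/wrist3.png

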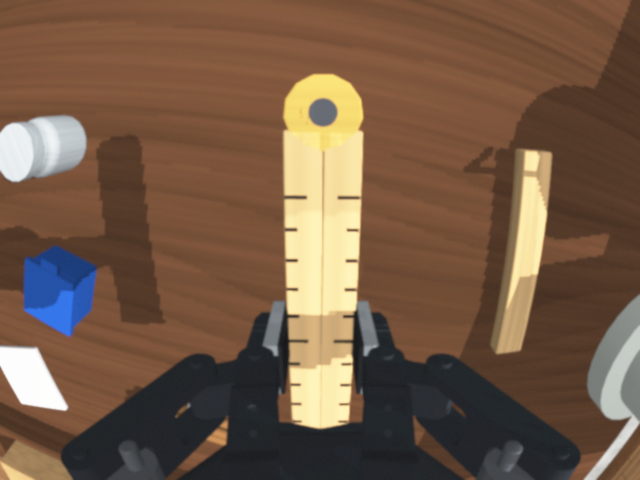

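Emit:
move_arm(
  deltas=[15,0,7,-20,2.7,0,0,15,0,7,-40,0,0,0,15,0,8,-46,0,0,0,15,0,8,-46,0,0,0,15,0,8,-46,0,0,0,15,0,8,-46,0,0,0,15,0,8,-46,0,0,0,15,0,8,-46,0,0,0,15,0,8,-45,0,0,0,15,0,1,-40,0,0,0],
)

```text
t: 4.8
tcp_pos: [0.514, -0.1945, 0.1491]
tool_rot: [-0.53, 0.466, 0.534, 0.465]
force: [0.1, 0.6, -0.7]
finger_gap: 0.312
```

Emit:
move_arm(
  deltas=[15,30,0,-28,0,0,0,15,30,0,-12,0,0,0,15,10,0,0,0,0,0,15,0,0,0,0,0,0],
)

```text
t: 5.2
tcp_pos: [0.5192, -0.2309, 0.0783]
tool_rot: [-0.529, 0.466, 0.535, 0.465]
force: [-1.0, 0.7, -1.2]
finger_gap: 0.309
```

```bash
python3 -c "
from h import *
from station import viewer
plan([.5235,-.2325,.06],97.7)
for n in ['wrist','top']:
    d=viewer.snapshot(n);cv2.imwrite('pics/%s4.png'%n,d['image'][:,:,::-1]);pickle.dump(d,open(n+'4.pkl','wb'))"
```

```text
t 5.2 tcp [ 0.5192 -0.2309  0.0783] gap 26.4 F [-1.   0.7 -1.2]
tool axes
 [[-0.007 -0.991 -0.133]
 [ 0.005 -0.133  0.991]
 [-1.     0.006  0.006]]
rot deg (tool) [-0.07  0.34 -0.35] shift in present axes mm [18.2 -4.2 -2.3] in final axes [18.3 -4.1 -2.2] q6 -2.32
```

View pics/wrist4.png

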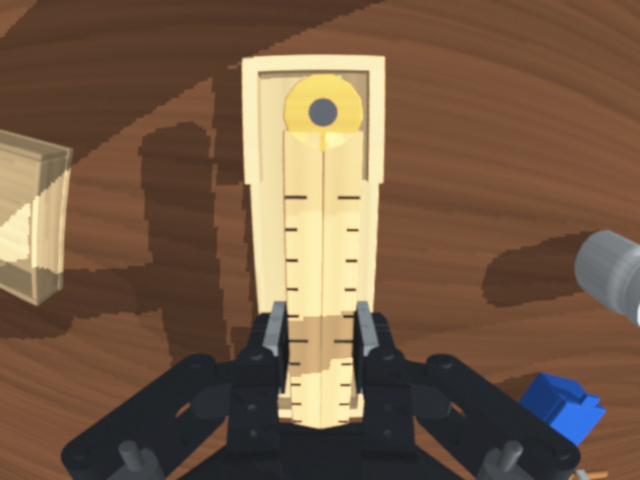

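View pics/top4.png

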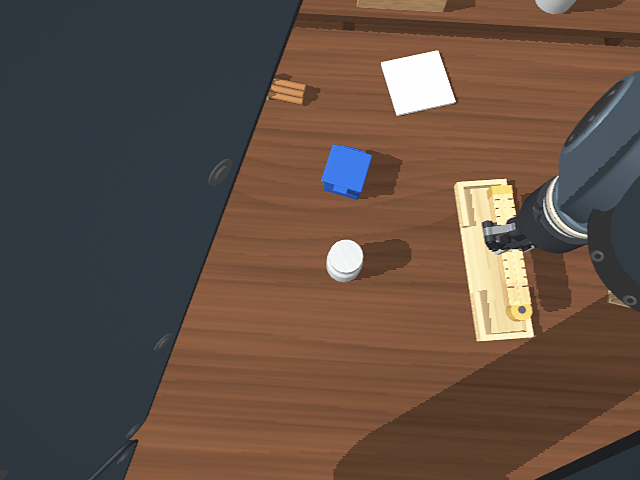

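```bash
python3 - <<'E'
from h import *
d=pickle.load(open("top4.pkl","rb"));P=pts3(d)
im=d["image"][170:345,445:545,::-1];cv2.imwrite("pics/k.png",cv2.resize(im,None,fx=3,fy=3,interpolation=cv2.INTER_NEAREST))
k=ray(d,521.5,311,.0915);t=ray(d,500.5,185,.0915);print("k",k,P[311,521],"t",t,np.linalg.norm(k-t),np.degrees(np.arctan2(*(t-k)[1::-1])))
u=np.array([np.cos(np.radians(7.7)),np.sin(np.radians(7.7)),0]);print("mid",k+.078*u)
# wrist: fisheye case rim corners near knuckle and the far corners not visible
w=pickle.load(open("wrist4.pkl","rb"));f=240/np.tan(np.radians(w["fovy"]/2));R=np.array(w["R"]);T=np.array(w["t"]);c=-R.T@T
def wr(u,v,z):
    a=np.array([u-w["cx"],v-w["cy"]]);r=np.linalg.norm(a);th=r/f
    q=R.T@np.array([*(a/r*np.sin(th)),np.cos(th)]);return c+q*(z-c[2])/q[2]
A=wr(242.5,57,.02);B=wr(385,57,.02);print("case corners",A,B,np.linalg.norm(A-B)); print("centre",(A+B)/2+.12*u,"knuckle",wr(323,112,.0915),wr(323,112,.0915)+.078*u)
E
```

```text
k [ 0.4312755  -0.24210037  0.0915    ] [ 0.43101029 -0.24061697  0.09350691] t [ 0.60254856 -0.21957551  0.0915    ] 0.17274788192341692 7.49221537555441
mid [ 0.50857219 -0.23164945  0.0915    ]
case corners [ 0.40599277 -0.2883057   0.02      ] [ 0.39622767 -0.21291222  0.02      ] 0.07602324702680671
centre [ 0.5200282  -0.23453062  0.02      ] knuckle [ 0.43426323 -0.24212958  0.0915    ] [ 0.51155992 -0.23167865  0.0915    ]
```

View pics/k.png

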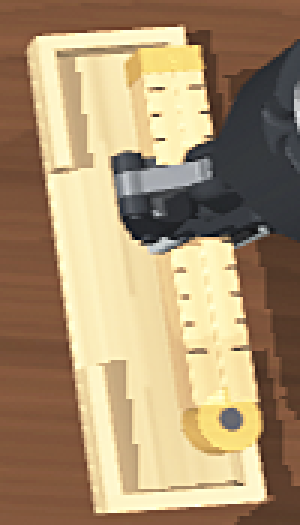

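The knuckle end of the case and the rule are both measured. The rule should go 8 mm further out and 3 mm to -z, so I'll correct that and descend.

Emit:
move_arm(
  deltas=[15,10,-8,-3,0,0,0,15,20,0,0,0,0,0,15,20,0,0,0,0,0,15,8,0,0,0,0,0,15,0,0,0,0,0,0],
)

```text
t: 5.8
tcp_pos: [0.5302, -0.234, 0.0227]
tool_rot: [-0.532, 0.465, 0.533, 0.465]
force: [-0.5, 0.9, -0.9]
finger_gap: 0.31
```

```bash
python3 -c "
from h import *
from station import viewer
plan([.5276,-.2332,.0145],97.7)
for n in ['wrist','top']:
    d=viewer.snapshot(n);cv2.imwrite('pics/%s5.png'%n,d['image'][:,:,::-1])"
```

```text
t 5.8 tcp [ 0.5302 -0.234   0.0227] gap 26.4 F [-0.5  0.9 -0.9]
tool axes
 [[-0.001 -0.991 -0.134]
 [ 0.001 -0.134  0.991]
 [-1.     0.001  0.001]]
rot deg (tool) [ 0.03  0.05 -0.05] shift in present axes mm [8.2 2.5 1.1] in final axes [8.2 2.5 1.1] q6 -2.31
```

View pics/wrist5.png

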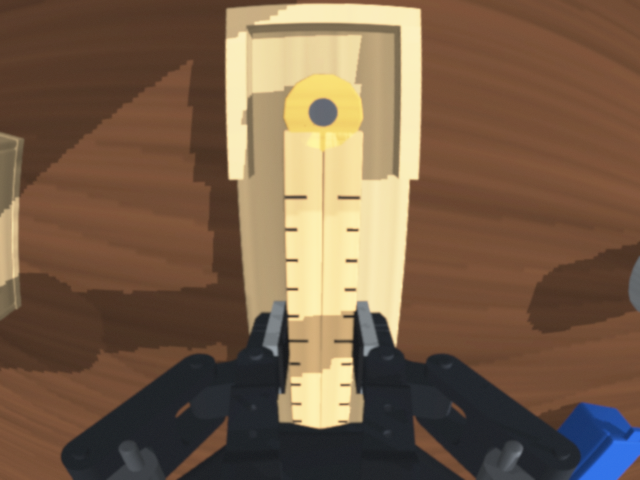

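The rule is centred across the case: rim columns 226–421, rule at 323. I'll lower the last 8 mm.

Emit:
move_arm(
  deltas=[15,4,0,0,0,0,0,15,3,0,0,0,0,0,15,1,0,0,0,0,0,15,0.5,0,0,0,0,0,15,0,0,0,0,0,0],
)

```text
t: 6.4
tcp_pos: [0.5301, -0.2348, 0.0148]
tool_rot: [0.532, -0.465, -0.532, -0.465]
force: [-0.0, 0.1, -0.2]
finger_gap: 0.307
```

Emit:
move_arm(
  deltas=[15,0.8,0,0,0,0,0,15,0,0,0,0,0,0],
)

```text
t: 6.6
tcp_pos: [0.5301, -0.2348, 0.014]
tool_rot: [-0.532, 0.465, 0.532, 0.465]
force: [0.8, -0.3, -1.7]
finger_gap: 0.307
```

Emit:
move_arm(
  deltas=[15,0.7,0,0,0,0,0,15,0,0,0,0,0,0],
)

```text
t: 6.8
tcp_pos: [0.5302, -0.2348, 0.0134]
tool_rot: [0.532, -0.465, -0.532, -0.465]
force: [-0.2, -0.0, 0.9]
finger_gap: 0.31
```

Contact is expected at about 13.4 mm, so I'll release slowly there and retreat.

Emit:
move_arm(
  deltas=[15,0.4,0,0,0,0,0,30,0,0,0,0,0,0,36,0,0,0,0,0,0,45,0,0,0,0,0,0,55,0,0,0,0,0,0,55,-5,0,0,0,0,0,55,-20,0,0,0,0,0,55,-30,0,0,0,0,0,55,-40,0,0,0,0,0,55,-20,0,0,0,0,0],
)

```text
t: 7.8
tcp_pos: [0.5314, -0.2355, 0.1312]
tool_rot: [0.534, -0.465, -0.531, -0.466]
force: [0.8, 0.8, 0.3]
finger_gap: 0.641
```

```bash
python3 -c "
from h import *
from station import viewer
plan([.5276,-.2332,.0145],97.7)
for n in ['wrist','top']:
    d=viewer.snapshot(n);cv2.imwrite('pics/%s6.png'%n,d['image'][:,:,::-1]);pickle.dump(d,open(n+'6.pkl','wb'))"
```

```text
t 7.8 tcp [ 0.5314 -0.2355  0.1312] gap 54.7 F [0.8 0.8 0.3]
tool axes
 [[ 0.004 -0.991 -0.134]
 [-0.003 -0.134  0.991]
 [-1.    -0.003 -0.003]]
rot deg (tool) [-0.02 -0.18  0.2 ] shift in present axes mm [116.7   3.8   3.2] in final axes [116.7   3.4   2.8] q6 -2.31
```

View pics/wrist6.png

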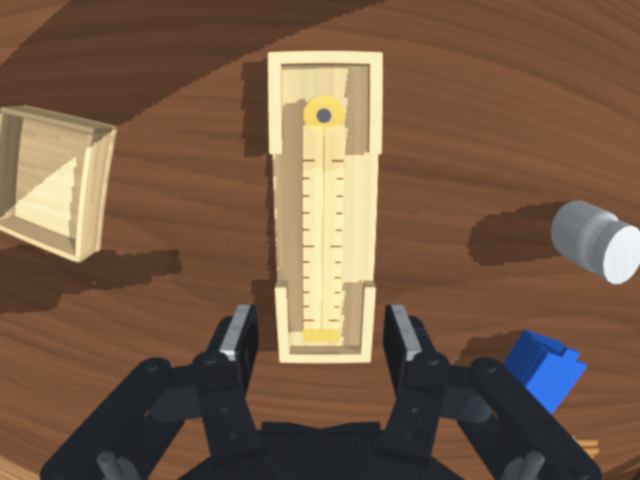

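View pics/top6.png

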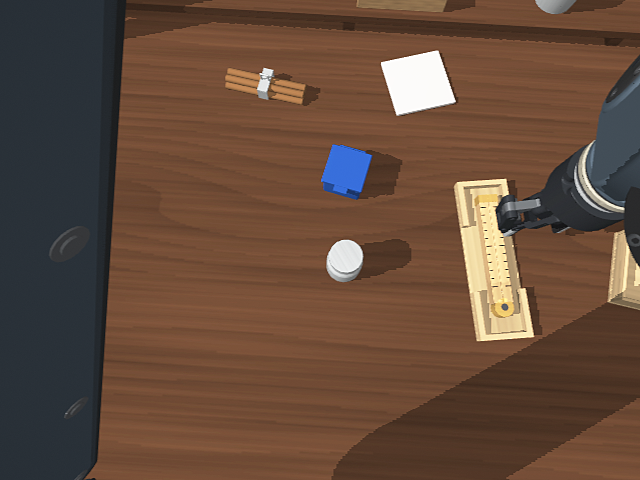

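The rule lies in the case, shut: knuckle at (324,116), tip at (321,340), close to the far end wall. I'll measure how far off the middle it is.

```bash
python3 - <<'E'
from h import *
w=pickle.load(open("wrist6.pkl","rb"));f=240/np.tan(np.radians(w["fovy"]/2));R=np.array(w["R"]);T=np.array(w["t"]);c=-R.T@T
def wr(u,v,z):
    a=np.array([u-w["cx"],v-w["cy"]]);r=np.linalg.norm(a);th=r/f
    q=R.T@np.array([*(a/r*np.sin(th)),np.cos(th)]);return c+q*(z-c[2])/q[2]
C=[wr(267.5,52,.02),wr(382.5,52,.02),wr(372,363,.02),wr(278,363,.02)]
cc=sum(C)/4;e=(C[2]+C[3]-C[0]-C[1])/2;L=np.linalg.norm(e);e/=L;n=np.array([-e[1],e[0],0])
k=wr(324,116,.026);tp=wr(321,343,.026);m=k+.078*(tp-k)/np.linalg.norm(tp-k)
print("case",cc,"len",L,"k",k,"tip",tp,np.linalg.norm(tp-k),"rel along/across mm",(m-cc)@e*1e3,(m-cc)@n*1e3,"angle",np.degrees(np.arcsin(np.cross(e,(tp-k)/np.linalg.norm(tp-k))[2])))
d=pickle.load(open("top6.pkl","rb"));k=ray(d,505,308,.026);print("top k",k,k+.078*np.array([.991,.134,0]))
P=pts3(d)
print("rule heights",[P[v,u].round(4) for u,v in [(505,308),(497,270),(492,230),(487,203)]])
cv2.imwrite("pics/t6.png",cv2.resize(d["image"][170:345,445:545,::-1],None,fx=3,fy=3,interpolation=cv2.INTER_NEAREST))
cv2.imwrite("pics/w6.png",cv2.resize(w["image"][40:380,255:395,::-1],None,fx=1.7,fy=1.7))
E
```

```text
case [ 0.52058829 -0.23433108  0.02      ] len 0.24191941571531778 k [ 0.44577269 -0.24562616  0.026     ] tip [ 0.61571467 -0.22451289  0.026     ] 0.171248490630216 rel along/across mm 2.3339880729719593 -2.0184656572135315 angle -0.8196029082869828
top k [ 0.44134884 -0.24599403  0.026     ] [ 0.51864684 -0.23554203  0.026     ]
rule heights [array([ 0.441 , -0.2449,  0.0289]), array([ 0.4955, -0.2353,  0.0278]), array([ 0.5552, -0.2291,  0.0285]), array([ 0.5977, -0.2233,  0.0261])]
```

View pics/w6.png

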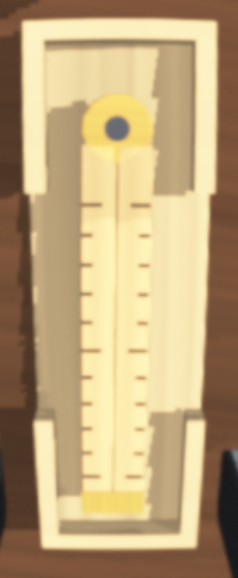

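View pics/t6.png

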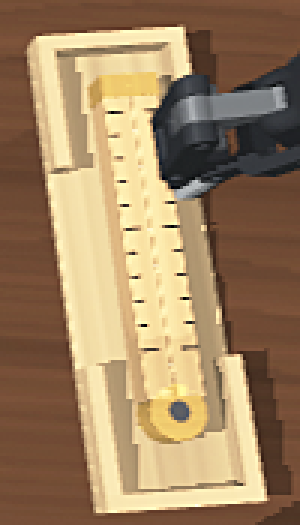

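```bash
python3 -c "
from station import job,manip
print(manip.sense()['t'],manip.sense()['force']);print(job.sign_off())"
```

```text
7.9 [ 0.46781766  0.27904132 -0.59130124]
the job is handed in; nothing more can be done
None
```

I squeezed the rule shut on the bench at mid-length, about 0.46 m from the case, carried it over and lowered it onto the case floor. I then let go, moved the gripper about 12 cm clear and handed the job in at 7.9 s; no verdict was reported.

- **Position:** the last wrist picture puts the rule's middle about 2 mm off the case's middle both along and across, and about 1° off its length. The top view puts it about 2 mm on the other side along the case, so the two views differ by about 4 mm.
- **Shut and flat:** the legs look closed with no gap. The rule's top reads 26–29 mm above the bench at four points along it, against the 26 mm expected if it lies flat on the case floor.
- **Contact:** lowering showed only about 1 N of contact force. That is too little to confirm by touch that the rule was on the floor before release, so I rely on the heights above.
- **Failed checks:** none.

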